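Shut the coin till and slide the tall candlestick in front of it

ROBOT

A 7-joint arm with a two-finger parallel gripper is mounted at the origin on the work surface. World frame = base frame: x ahead of the robot, y to its left, z up, the work surface at z = 0. Lengths are in m, angles in rad, forces in N, time in s.
With the tool pointing down it reaches from about 0.425 to 0.8 m from the base axis. Payload 8.3 kg.
Tool frame: the origin (TCP) lies on the centre line of the jaws, within the pads' length; the fingertips stand ahead of it and the grasp point (between the pads) is the TCP (nose_length is the z of the fingertips in the tool frame, in m); z points along the fingers, y is the line along which they close (so a half turn about z gives the same grasp; the last joint's range is limited). The gripper opens to 85 mm and grips with 20 to 120 N. Pads are 22 mm wide; open, the fingers measure 114 mm over their backs; the gripper's body (76 mm by 85 mm) begins 54 mm behind the grasp point. The pads swing forward as they close: fully open they stand 13 mm farther back than shut.
Start: joints at [-1.21, 0.383, 0.016, 1.37, -0.006, 1.388, -0.046], TCP at [0.257, 0.57, 0.25] pointing down, gripper open.
Joint ranges: [-2.95, 2.95], [-0.25, 2.06], [-1.52, 1.56], [0.18, 2.33], [-1.44, 4.58], [0.02, 2.06], [-3.01, 3.01]. Speed limits (rad/s): [2.39, 2.39, 3.01, 3.01, 3.14, 3.14, 3.14].

INTERFACE

Orientations are given as a unit quaternion [w, x, y, z].
In Python, from bench import * gives the robot as it stands.
- The arm moves only by the tool move_arm, never from a script. Its argument "moves" is a list that holds one entry, the list of rows, each a list of 7 numbers: the shift along the world's x, y, z in units of 30 mm (1.0 is 30 mm), then the turn, a rotation vector about the world's x, y, z in units of 5 degrees (1.0 is 5 degrees), then the gripper command: -1 is shut, 1 is fully open, values between are in proportion. In form: [[[x, y, z, ax, ay, az, claw], ...]]. A call has exactly 8 rows; each row shifts and turns the commanded pose from where the row before left it; what a row does not reach is not made up. A row lasts 1/12 s, in which the tool goes at most 41.7 mm and 7.16 degrees, less where a joint would pass 70% of its speed; a pose out of reach is approached as far as the arm can. A call is refused whole if a number of a shift passes 1 or a number of a turn 1, either way. A call with a gripper value outside its range is refused whole. The fingers move at their own pace and stop on an object; the grip force is fixed at half the most. Time passes only in rows, so rows that do not move let the fingers close, or fill a call up. It gives the time, the measured TCP pose, the force, the opening and the grip force at its end, in the units of the state.
- sense(): the state, without advancing time (a new reading comes with each control period).
- camera(name): name is "scene" or "top" or "wrist"; returns the picture (480x640x3 uint8, blue, green, red); there is no depth.
- camera_model(name): a dict with "fovy" (degrees; the focal length in pixels is half the picture's height over the tangent of half this angle, whatever the lens; pixels are square), "cx", "cy" (the principal point, pixels), "k1" (the pictures are not rectified: a ray, as slopes to the right and down, at radius r is drawn at 1 + k1 r^2 times it, then the intrinsics apply), "xyz" and "orientation" of the camera in the world. Camera axes: x right, y down, z forward; pixel columns grow to the right and rows downward; lengths in m; the calibration is good to about 2 mm. A picture is of the moment at which its call begins: read the wrist's pose just before it. camera_model takes no time and is no camera call; for the wrist camera it gives the pose at the moment of the call.
- hand_in(): hands the job in; it is judged then, once.
The state is a dict: "clock": time; "q": joint angles; "qd": joint speeds; "joint_torque": joint torques, N m; "ee_pos": TCP position; "tool_rot": TCP orientation; "force": force on the tool from outside, world axes, zero at the start; "wrist_torque": the same for the moment, N m; "width": opening from 0.0 (shut) to 1.0 (fully open); "grip_force": force on a finger pad.
Only numpy, scipy, OpenCV 4.12 (cv2) and the standard library are available. Lean on these libraries where they do the work, as an engineer would, in place of code of your own. Each camera call takes 0.05 s, during which the arm holds its last target. There are 200 camera calls.

TASK

Lock up the coin till for the break: push its open drawer fully home, then slide the tall clay candlestick across the counter to stand right up against the drawer front (its foot touching it or nearly), midway between the two knobs, so that nobody can pull the drawer open. The candlestick is top-heavy and fragile, so push it gently with the fingertips low down at its foot; it must stay upright the whole way and must not be pinched or lifted. Leave the short candlestick and the other pieces where they are.

Things in the scene. Friction and masses are not known exactly. Their poses are not given: they have to be found in the camera images.
- till: Low wooden coin till, fixed on the counter: case 220 mm deep (x), 340 mm wide (y), 75 mm high. Origin: centre of its underside, on the counter. Its -x axis points out of the drawer side, towards the robot; with the drawer shut the drawer's front face lies 110 mm from the origin along -x. Skull and tin star stand on its top, at the back.
- drawer (a joint): How far the till's drawer is pulled out along the till's -x, in m: 0 = fully home (hard stop), larger = further open (starts 0.05 to 0.09). It slides with a friction of about 1.5 N and stays where it is left.
- drawer_front (a point): Middle of the drawer's front face, halfway between its two knobs, 37 mm above the counter; moves with the drawer. Axes as the till's: -x points out of the front, y along it. The front is 336 mm wide and reaches from 2 to 73 mm above the counter. The two wooden knobs, 24 mm thick, stick out 25 mm, 80 mm to either side, their axes 49 mm above the counter.
- tall_candlestick: Tall clay candlestick, loose, 0.4 to 0.85 kg, 268 mm high with its candle. Origin: centre of its underside; z up its axis. Round foot 64 mm across, its edge upright from 2 to 20 mm above the counter; stem about 20 mm thick from 40 mm up, rings 32 and 28 mm across at 82 and 162 mm, drip cup 44 mm across at 208 to 222 mm, then the candle, 21 mm. Pushed above about 40 mm it tips instead of sliding.
- short_candlestick: Bystander: short clay candlestick with a candle stub, 112 mm high, foot 80 mm in diameter; it stands on the counter on the other side from the tall one (they may stand either way round). Origin: centre of its underside.
- brass_bell: Bystander: brass hand bell standing on its mouth, 76 mm across, 134 mm high with its wooden handle, on the counter to the left of the till. Origin: centre of its underside.
- clay_donkey: Bystander: miniature clay donkey with side baskets, about 125 mm long along its x, 90 mm wide, 110 mm high, on the counter to the right of the till. Origin: on the counter under its middle.
- clay_skull: Bystander: clay skull painted with flowers, about 100 mm across and 106 mm high, standing on the till's top towards the back. Origin: centre of its underside.
- tin_star: Bystander: star-shaped tin candle holder, 112 mm across, 54 mm high with its candle stub, lying on the till's top towards the back. Origin: centre of its underside.
- bird_whistle: Bystander: clay bird whistle, about 95 mm long and 62 mm high, on the counter near the robot, left. Origin: on the counter under its middle.
- coin_dish: Bystander: round tin dish with change, 104 mm across, 20 mm high, on the counter near the robot, right. Origin: centre of its underside.

How it is judged:
By the outcome, as a careful person would: the job done as asked, in the order asked, and still so for the second after the job is handed in, with the robot touching nothing.
It also fails if it takes over 69 s, if anything falls off the work surface, if the arm or the gripper's body presses on something with over 40 N, if the wrist force passes 120 N, or if a joint passes its speed limit or range.

## Working session

There is one attempt and no reset: what is moved stays moved. The work goes in short steps, Python scripts to look and compute and a tool call to move; the robot and the scene stay as the last step left them, time stands still between calls to the robot, and variables do not carry over. Pictures are saved under pics/ and viewed, at most 10 in all, crops included, and the job is handed in when it is done.

Besides the shell and the picture viewer there is one more tool, called after ">>>" in YAML: its name, and indented under it one key for each argument. move_arm: Moves the arm, as the interface text tells. Its arguments: {"type":"object","properties":{"moves":{"type":"array","items":{"type":"array","items":{"type":"array","items":{"type":"number"}}}}},"required":["moves"]}

```bash
mkdir -p pics; cat > h.py <<'E'
from bench import *
import numpy as np, cv2
from scipy.spatial.transform import Rotation as R
def save(n,f):
    m=camera_model(n); im=camera(n); cv2.imwrite(f'pics/{f}.png',im); return m,im
def K(m):
    f=240/np.tan(np.radians(m['fovy'])/2); return np.array([[f,0,m['cx']],[0,f,m['cy']],[0,0,1]]),np.array([m['k1'],0,0,0,0.])
def rot(m):
    q=m['orientation']; return R.from_quat([q[1],q[2],q[3],q[0]]).as_matrix()
def ground(m,uv,z=0):
    k,d=K(m); p=cv2.undistortPoints(np.array(uv,float).reshape(-1,1,2),k,d).reshape(-1,2)
    r=np.c_[p,np.ones(len(p))]@rot(m).T; o=np.array(m['xyz']); return o+r*((z-o[2])/r[:,2])[:,None]
def proj(m,P):
    k,d=K(m); Rm=rot(m); c=(np.array(P,float).reshape(-1,3)-np.array(m['xyz']))@Rm
    return cv2.projectPoints(c,np.zeros(3),np.zeros(3),k,d)[0].reshape(-1,2)
E
python3 - <<'E'
from h import *
for n in('top','scene'):
    m,_=save(n,n+'0'); print(m)
print(sense())
E
```

```text
{'fovy': 46.3190744070158, 'cx': 320.03560287495407, 'cy': 237.8774777368649, 'k1': -0.07869559343092805, 'xyz': array([0.46414656, 0.00727456, 1.11282331]), 'orientation': array([-0.03433193,  0.7121913 , -0.69897139,  0.05517125])}
{'fovy': 54.47072709177097, 'cx': 312.4283209505562, 'cy': 235.6738056216937, 'k1': -0.09678085500962211, 'xyz': array([1.04918444, 0.31434562, 0.82305377]), 'orientation': array([-0.15079042,  0.44179275,  0.83739122, -0.28435428])}
{'clock': 0.1, 'q': array([-1.20991456,  0.38416338,  0.01637466,  1.37105046, -0.00632942,
        1.38817626, -0.04649659]), 'qd': array([ 1.40676283e-04, -2.48707944e-03,  1.29840382e-04, -1.04381872e-03,
       -2.24670505e-04,  6.67146451e-05, -1.25054541e-03]), 'joint_torque': array([ 3.03091911e-03, -6.29130149e+01,  8.47031102e-01, -3.72754741e+01,
        1.65982585e-02,  1.05231346e-02,  2.30419396e-06]), 'ee_pos': array([0.25679214, 0.56935559, 0.24937238]), 'tool_rot': array([-1.85952102e-04,  2.10278583e-01,  9.77641116e-01, -8.54728184e-04]), 'force': array([-0.10608971, -1.3886289 ,  0.16302126]), 'wrist_torque': array([ 0.00405268,  0.04788339, -0.0333794 ]), 'grip_force': 0.0, 'width': 0.9986720212801714}
```

View pics/top0.png

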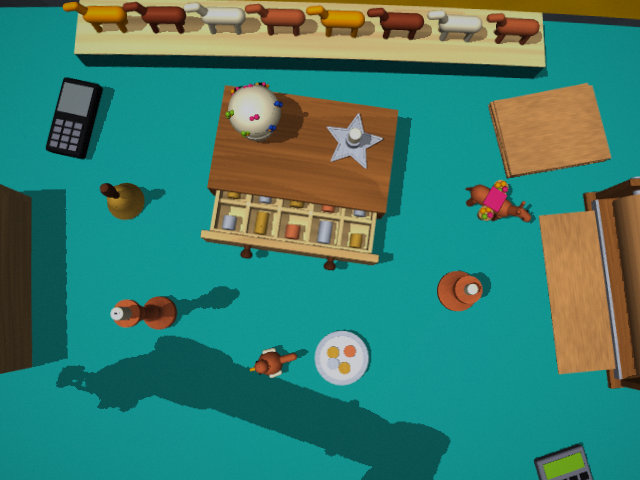

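View pics/scene0.png

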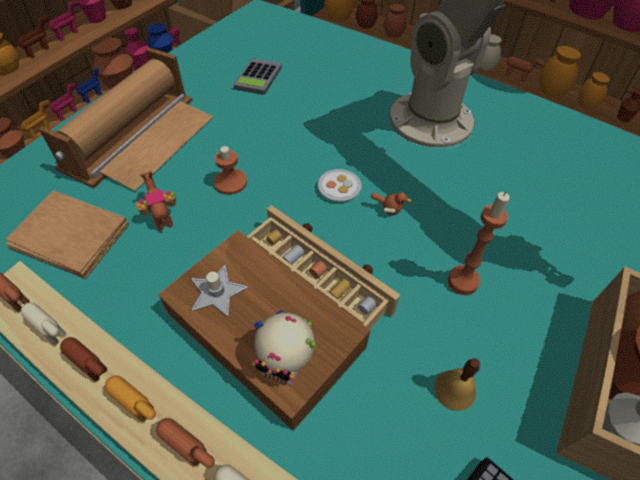

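The top view shows the till with its drawer open: front top edge from about (202,238) to (378,263), knobs at (247,252) and (330,264). The tall candlestick's foot is at (160,313) and its candle at (117,314), so it stands left of the till, with the short one on the right. The bird is at (270,362) and the dish at (342,358). The scene view agrees.

```bash
python3 - <<'E'
from h import *
import bench; print([x for x in dir(bench) if not x.startswith('__')], getattr(bench,'nose_length',None))
m=camera_model('top'); 
t=ground(m,[[226,86],[398,110],[385,212],[208,190]],.075); print('till top',t)
print('sides',[np.linalg.norm(t[i]-t[(i+1)%4]) for i in range(4)])
print('drawer edge',ground(m,[[202,238],[378,263]],.073))
print('foot',ground(m,[160,313],.012),'candle',ground(m,[117,314],.268),'bird',ground(m,[270,362],.03),'dish',ground(m,[342,358],.02))
im=cv2.imread('pics/top0.png')
a=cv2.resize(im[180:380,90:390],None,fx=2.66,fy=2.66,interpolation=cv2.INTER_CUBIC); cv2.imwrite('pics/c1.png',a)
E
```

```text
['PlanningError', 'camera', 'camera_model', 'hand_in', 'nose_length', 'sense'] 0.019
till top [[ 0.88950865  0.16499533  0.075     ]
 [ 0.84994684 -0.16943892  0.075     ]
 [ 0.64834803 -0.1439711   0.075     ]
 [ 0.68305709  0.19009419  0.075     ]]
sides [np.float64(0.3367660930789834), np.float64(0.2032011051209696), np.float64(0.33586356892020175), np.float64(0.2079716331096909)]
drawer edge [[ 0.59210511  0.19769007  0.073     ]
 [ 0.55186925 -0.13132566  0.073     ]]
foot [[0.45104285 0.28465915 0.012     ]] candle [[0.45107911 0.28474479 0.268     ]] bird [[0.36316209 0.06738045 0.03      ]] dish [[ 0.37187107 -0.06995977  0.02      ]]
```

View pics/c1.png

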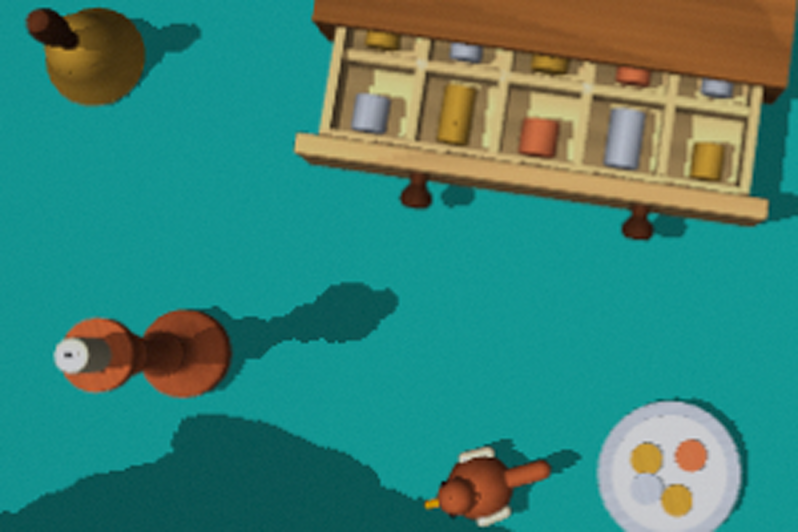

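The crop shows the candlestick's foot centred at crop (187,352), the candle top at (72,355), and the knobs at (417,190) and (638,228). Foot and candle both project to (0.451, 0.285), so the candlestick position is consistent. The till's yaw is about -6.7° and the shut drawer's front face should be near (0.655, 0.024). First I'll travel high over to the drawer with the fingers shut.

>>> move_arm:
  moves:
    - [[0.3,-0.9,0.45,0,0,0,-1],[0.3,-0.9,0.45,0,0,0,-1],[0.3,-0.9,0.45,0,0,0,-1],[0.3,-0.9,0.45,0,0,0,-1],[0.3,-0.9,0.45,0,0,0,-1],[0.3,-0.9,0.45,0,0,0,-1],[0.3,-0.9,0.45,0,0,0,-1],[0.3,-0.9,0.45,0,0,0,-1]]

```text
clock: 0.77
ee_pos: [0.3291, 0.3521, 0.3586]
tool_rot: [-0.0, 0.21, 0.978, -0.0]
force: [0.5, -1.0, -0.1]
width: -0.002
grip_force: 0.0
```

```bash
python3 - <<'E'
from h import *
s=sense();m=camera_model('wrist');q=s['tool_rot'];T=R.from_quat([q[1],q[2],q[3],q[0]]).as_matrix()
print(s['clock'],s['ee_pos'],s['width'],'cam in tool',T.T@(m['xyz']-s['ee_pos']),'cam axis in tool',T.T@rot(m)[:,2],T)
E
```

```text
0.7667 [0.32908    0.35212198 0.3585521 ] -0.0019087128195083446 cam in tool [ 0.07792981 -0.00071334 -0.12351463] cam axis in tool [-3.06898948e-01  4.31927409e-04  9.51742008e-01] [[-9.11537813e-01  4.11215815e-01 -6.06885794e-04]
 [ 4.11216099e-01  9.11537774e-01 -4.54320166e-04]
 [ 3.66375688e-04 -6.63691220e-04 -9.99999713e-01]]
```

>>> move_arm:
  moves:
    - [[0.6,-1,0,0,0,0,-1],[0.6,-1,0,0,0,0,-1],[0.6,-1,0,0,0,0,-1],[0.6,-1,0,0,0,0,-1],[0.6,-1,0,0,0,0,-1],[0.6,-1,0,0,0,0,-1],[0.6,-1,0,0,0,0,-1],[0.6,-1,0,0,0,0,-1]]

```text
clock: 1.43
ee_pos: [0.4733, 0.112, 0.3581]
tool_rot: [-0.0, 0.21, 0.978, -0.0]
force: [0.9, 0.2, -0.9]
width: -0.001
grip_force: 0.0
```

>>> move_arm:
  moves:
    - [[0.15,-0.35,-0.9,0,0,0,-1],[0.15,-0.35,-1,0,0,0,-1],[0.15,-0.35,-1,0,0,0,-1],[0.15,-0.35,-1,0,0,0,-1],[0.15,-0.35,-1,0,0,0,-1],[0.15,-0.35,-1,0,0,0,-1],[0.15,-0.35,-1,0,0,0,-1],[0.15,-0.35,-1,0,0,0,-1]]

```text
clock: 2.1
ee_pos: [0.5087, 0.0291, 0.1197]
tool_rot: [-0.0, 0.21, 0.978, -0.0]
force: [0.6, 0.9, 0.8]
width: 0.001
grip_force: 0.0
```

>>> move_arm:
  moves:
    - [[0,0,-1,0,0,0,-1],[0,0,-1,0,0,0,-1],[0,0,-0.35,0,0,0,-1],[0,0,0,0,0,0,-1],[0.5,-0.06,0,0,0,0,-1],[0.5,-0.06,0,0,0,0,-1],[0.5,-0.06,0,0,0,0,-1],[0.5,-0.06,0,0,0,0,-1]]

```text
clock: 2.77
ee_pos: [0.5704, 0.023, 0.0531]
tool_rot: [0.001, 0.21, 0.978, 0.001]
force: [-2.0, -1.0, 3.4]
width: 0.004
grip_force: 0.8
```

>>> move_arm:
  moves:
    - [[0.27,-0.03,0,0,0,0,-1],[0.27,-0.03,0,0,0,0,-1],[0.27,-0.03,0,0,0,0,-1],[0.25,-0.03,0,0,0,0,-1],[0.2,-0.03,0,0,0,0,-1],[0.2,-0.02,0,0,0,0,-1],[0.2,-0.02,0,0,0,0,-1],[0.15,0,0,0,0,0,-1]]

```text
clock: 3.43
ee_pos: [0.6246, 0.0164, 0.0531]
tool_rot: [0.001, 0.21, 0.978, 0.0]
force: [-1.8, -2.6, 6.1]
width: 0.0
grip_force: 0.7
```

>>> move_arm:
  moves:
    - [[0.1,0,0,0,0,0,-1],[0.1,0,0,0,0,0,-1],[0.1,0,0,0,0,0,-1],[0,0,0,0,0,0,-1],[0,0,0,0,0,0,-1],[0,0,0,0,0,0,-1],[0,0,0,0,0,0,-1],[0,0,0,0,0,0,-1]]

```text
clock: 4.1
ee_pos: [0.6337, 0.0162, 0.053]
tool_rot: [0.002, 0.211, 0.978, 0.0]
force: [1.2, -1.8, 5.8]
width: 0.002
grip_force: 0.0
```

>>> move_arm:
  moves:
    - [[0.1,0,0,0,0,0,-1],[0.1,0,0,0,0,0,-1],[0.05,0,0,0,0,0,-1],[0,0,0,0,0,0,-1],[0,0,0,0,0,0,-1],[0,0,0,0,0,0,-1],[0,0,0,0,0,0,-1],[0,0,0,0,0,0,-1]]

```text
clock: 4.77
ee_pos: [0.6405, 0.0164, 0.053]
tool_rot: [0.001, 0.21, 0.978, 0.0]
force: [-1.9, -1.5, 7.8]
width: -0.001
grip_force: 2.4
```

>>> move_arm:
  moves:
    - [[0.1,0,0,0,0,0,-1],[0.1,0,0,0,0,0,-1],[0.05,0,0,0,0,0,-1],[0,0,0,0,0,0,-1],[0,0,0,0,0,0,-1],[0,0,0,0,0,0,-1],[0,0,0,0,0,0,-1],[0,0,0,0,0,0,-1]]

```text
clock: 5.43
ee_pos: [0.6411, 0.0165, 0.0529]
tool_rot: [-0.006, 0.211, 0.978, -0.001]
force: [-36.5, 1.3, 34.6]
width: -0.002
grip_force: 19.3
```

```bash
python3 - <<'E'
from h import *
save('top','top1');s=sense();print(s['ee_pos'],s['force'])
im=cv2.imread('pics/top1.png')
cv2.imwrite('pics/c2.png',cv2.resize(im[80:330,90:420],None,fx=2.4,fy=2.4,interpolation=cv2.INTER_CUBIC))
E
```

```text
[0.64113882 0.01647131 0.05290181] [-35.9764975    1.95427895  34.00150438]
```

View pics/c2.png

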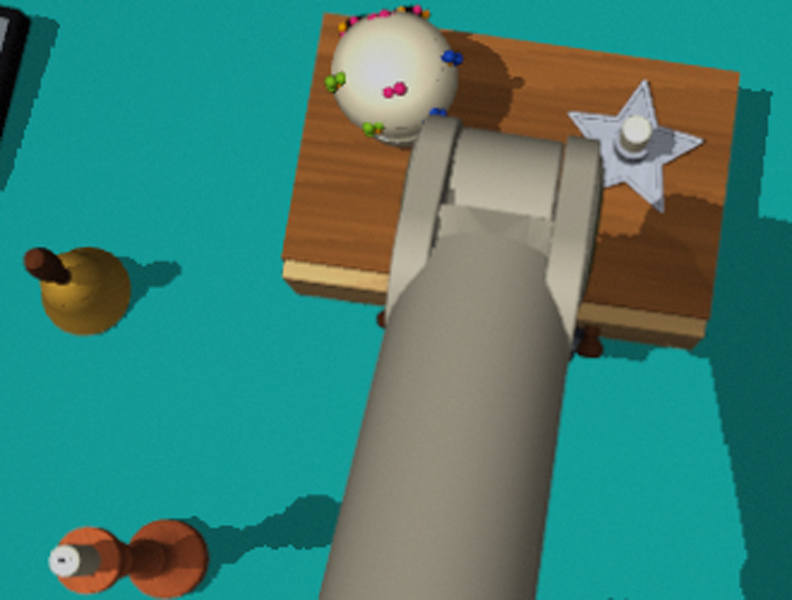

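The drawer is at its hard stop: the x force jumped from 2 to 36 N. The crop shows its front flush with the case and the candlestick unmoved, with its foot at crop (168,558). Next I back off and rise.

>>> move_arm:
  moves:
    - [[-0.3,0,0,0,0,0,-1],[-0.6,0,0,0,0,0,-1],[-0.6,0,0.3,0,0,0,-1],[0,0,1,0,0,0,-1],[0,0,1,0,0,0,-1],[0,0,1,0,0,0,-1],[0,0,1,0,0,0,-1],[0,0,1,0,0,0,-1]]

```text
clock: 6.15
ee_pos: [0.6019, 0.017, 0.2123]
tool_rot: [0.0, 0.21, 0.978, 0.0]
force: [1.3, -0.6, -0.2]
width: -0.0
grip_force: 0.0
```

>>> move_arm:
  moves:
    - [[-0.2,0.2,1,0,0,-0.8,-1],[-0.2,0.2,1,0,0,-0.8,-1],[-0.2,0.2,1,0,0,-0.8,-1],[-0.2,0.2,1,0,0,-0.8,-1],[-0.2,0.2,1,0,0,-0.8,-1],[-0.5,1,0.5,0,0,-0.8,-1],[-0.5,1,0,0,0,-0.8,-1],[-0.5,1,0,0,0,-0.8,-1]]

```text
clock: 6.82
ee_pos: [0.5268, 0.1373, 0.3771]
tool_rot: [0.001, 0.474, 0.881, 0.001]
force: [0.2, 0.9, 0.1]
width: 0.001
grip_force: 0.0
```

>>> move_arm:
  moves:
    - [[-0.5,1,0,0,0,0,-0.2],[-0.5,1,0,0,0,0,-0.2],[-0.5,1,0,0,0,0,-0.2],[-0.5,1,0,0,0,0,-0.2],[-0.5,1,0,0,0,0,-0.2],[-0.5,1,0,0,0,0,-0.2],[-0.5,1,0,0,0,0,-0.2],[-0.5,0.5,0,0,0,0,-0.2]]

```text
clock: 7.48
ee_pos: [0.4047, 0.3654, 0.3749]
tool_rot: [-0.0, 0.47, 0.883, 0.0]
force: [-0.5, 1.2, -0.5]
width: 0.402
grip_force: 0.0
```

```bash
python3 - <<'E'
from h import *
save('top','top2');s=sense();print(s['clock'],s['ee_pos'],s['tool_rot'],s['width'])
im=cv2.imread('pics/top2.png')
cv2.imwrite('pics/c3.png',cv2.resize(im[60:320,100:420],None,fx=2.3,fy=2.3,interpolation=cv2.INTER_CUBIC))
E
```

```text
7.5333 [0.40153477 0.3680638  0.37486647] [-1.38999163e-03  4.67571942e-01  8.83953908e-01  1.86211775e-04] 0.39862398570299534
```

View pics/c3.png

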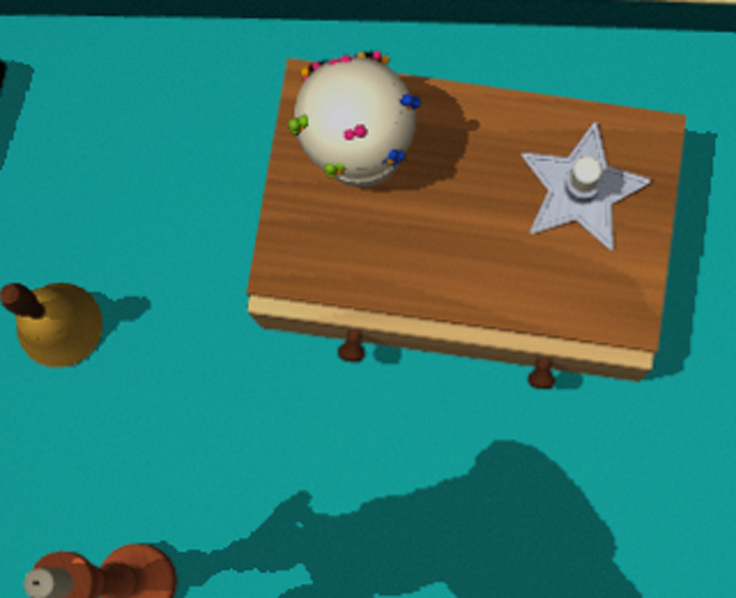

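The crop shows the drawer shut. The front's top edge runs from crop (249,313) to (652,368), the knob ends are at (351,352) and (542,378), and the candlestick foot is at (139,582), unmoved.

```bash
python3 - <<'E'
from h import *
from scipy.optimize import least_squares
m=camera_model('top')
px=np.array([[249,313],[652,368],[351,350],[542,377],[288,60],[685,115]])/2.3+[100,60]
L=np.array([[-.11,.168,.073],[-.11,-.168,.073],[-.13,.08,.049],[-.13,-.08,.049],[.11,.17,.075],[.11,-.17,.075]])
f=lambda p:(proj(m,L@R.from_euler('z',p[2]).as_matrix().T+[p[0],p[1],0])-px).ravel()
r=least_squares(f,[.76,.01,-.12]);x,y,a=r.x;print(r.x,np.degrees(a),r.fun.reshape(-1,2).round(1))
ex=np.array([np.cos(a),np.sin(a)]);F=np.array([x,y])-.11*ex;T=F-.033*ex
C=np.array([.451,.285]);d=(T-C);D=np.linalg.norm(d);d/=D
print('front',F,'target',T,'d',d,D,np.degrees(np.arctan2(d[1],d[0])))
q=sense()['tool_rot'];M=R.from_quat([q[1],q[2],q[3],q[0]]).as_matrix();print('tool y ang',np.degrees(np.arctan2(M[1,1],M[0,1])))
E
```

```text
[ 0.76294907  0.0115827  -0.11787918] -6.753979641857412 [[-1.  -0.9]
 [ 0.5 -0.3]
 [ 0.4  1.9]
 [-0.   1.6]
 [-0.4 -1.4]
 [ 0.5 -1.1]]
front [0.65371243 0.0245194 ] target [0.62094145 0.02840041] d [ 0.55216716 -0.83373343] 0.30777173756857373 -56.48418362695741
tool y ang 34.246411269079886
```

Tilt the tool 25° so the fingertips point forward and the body leans away from the candlestick, then descend behind it.

>>> move_arm:
  moves:
    - [[0,0,-0.4,-0.52,-0.345,0,-0.2],[0,0,-0.5,-0.52,-0.345,0,-0.2],[0,0,-0.5,-0.52,-0.345,0,-0.2],[0,0,-0.5,-0.52,-0.345,0,-0.2],[0,0,-0.5,-0.52,-0.345,0,-0.2],[0,0,-0.5,-0.52,-0.345,0,-0.2],[0,0,-0.5,-0.52,-0.345,0,-0.2],[0,0,-0.5,-0.52,-0.345,0,-0.2]]

```text
clock: 8.2
ee_pos: [0.4073, 0.3617, 0.2582]
tool_rot: [0.191, 0.46, 0.861, -0.102]
force: [0.0, -0.2, -0.3]
width: 0.402
grip_force: 0.0
```

>>> move_arm:
  moves:
    - [[0,0,-1,0,0,0,-0.2],[0,0,-1,0,0,0,-0.2],[0,0,-1,0,0,0,-0.2],[0,0,-1,0,0,0,-0.2],[0,0,-1,0,0,0,-0.2],[0,0,-0.8,0,0,0,-0.2],[0,0,-0.5,0,0,0,-0.2],[0,0,0,0,0,0,-0.2]]

```text
clock: 8.87
ee_pos: [0.4059, 0.3602, 0.0662]
tool_rot: [0.19, 0.46, 0.861, -0.105]
force: [0.0, -0.3, 0.5]
width: 0.402
grip_force: 0.0
```

```bash
python3 - <<'E'
from h import *
s=sense();q=s['tool_rot'];M=R.from_quat([q[1],q[2],q[3],q[0]]).as_matrix();print(s['ee_pos'],s['force'],s['q'],M)
save('wrist','w1')
E
```

```text
[0.40594951 0.36018771 0.06624909] [ 0.00283893 -0.27611441  0.50298093] [-1.25333595  0.50115198  0.28896345  1.74375855  0.29314841  1.11274117
 -0.55291005] [[-0.50464475  0.83185164  0.23099032]
 [ 0.75203102  0.55496832 -0.35561144]
 [-0.42400827 -0.00574557 -0.90564009]]
```

View pics/w1.png

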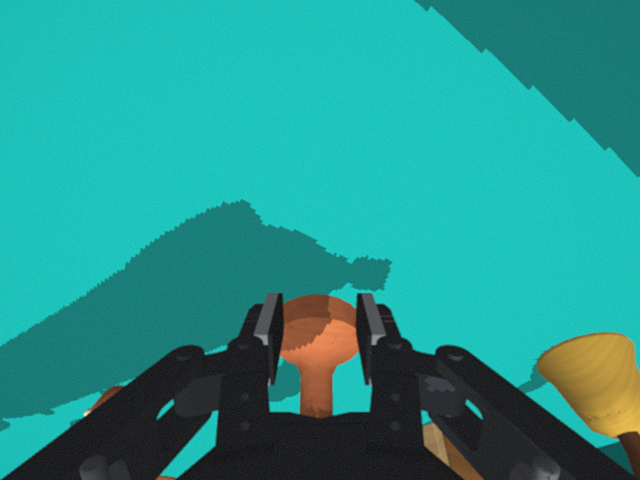

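The wrist view shows the foot centred between the two fingertips: foot about (318,330), pads at columns 268 and 370. The bell is well clear on the right. I lower the last 40 mm and then approach.

>>> move_arm:
  moves:
    - [[-0.1,-0.08,-0.4,0,0,0,-0.2],[0,0,-0.4,0,0,0,-0.2],[0,0,-0.3,0,0,0,-0.2],[0,0,-0.2,0,0,0,-0.2],[0,0,-0.07,0,0,0,-0.2],[0,0,0,0,0,0,-0.2],[0.11,-0.167,0,0,0,0,-0.2],[0.11,-0.167,0,0,0,0,-0.2]]

```text
clock: 9.58
ee_pos: [0.4113, 0.3495, 0.0281]
tool_rot: [0.19, 0.46, 0.861, -0.102]
force: [-0.2, 0.7, -0.4]
width: 0.401
grip_force: 0.0
```

>>> move_arm:
  moves:
    - [[0.11,-0.167,0,0,0,0,-0.2],[0.11,-0.167,0,0,0,0,-0.2],[0.055,-0.083,0,0,0,0,-0.2],[0.055,-0.083,0,0,0,0,-0.2],[0,0,0,0,0,0,-0.2],[0,0,0,0,0,0,-0.2],[0,0,0,0,0,0,-0.2],[0,0,0,0,0,0,-0.2]]

```text
clock: 10.25
ee_pos: [0.4206, 0.3348, 0.0277]
tool_rot: [0.19, 0.46, 0.861, -0.102]
force: [-0.5, 0.4, 0.3]
width: 0.398
grip_force: 0.0
```

```bash
python3 - <<'E'
from h import *
s=sense();m,w=save('wrist','w2');_,t=save('top','top3');print(s['ee_pos'],s['force'],s['clock'])
a=cv2.resize(w[240:480,160:480],(400,300));b=cv2.resize(t[220:370,70:270],(400,300),interpolation=cv2.INTER_CUBIC)
cv2.imwrite('pics/p1.png',np.hstack([a,b]))
E
```

```text
[0.42056391 0.33479913 0.02765152] [-0.52140908  0.40193232  0.33511056] 10.25
```

View pics/p1.png

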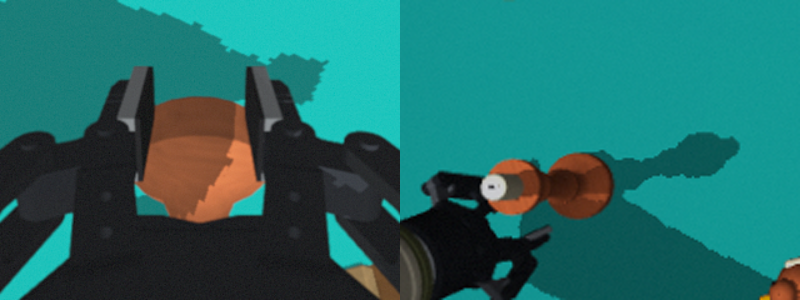

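The left half (wrist) shows the foot just ahead of and between the fingertips. The right half (top) shows the candlestick still at its place. I lower 3 mm and push at 5 mm per row.

>>> move_arm:
  moves:
    - [[0.055,-0.083,-0.04,0,0,0,-0.2],[0.055,-0.083,-0.04,0,0,0,-0.2],[0.055,-0.083,0,0,0,0,-0.2],[0.055,-0.083,0,0,0,0,-0.2],[0.055,-0.083,0,0,0,0,-0.2],[0.055,-0.083,0,0,0,0,-0.2],[0.055,-0.083,0,0,0,0,-0.2],[0.055,-0.083,0,0,0,0,-0.2]]

```text
clock: 11.02
ee_pos: [0.4333, 0.3162, 0.0253]
tool_rot: [0.189, 0.46, 0.862, -0.101]
force: [-3.7, 5.0, 0.0]
width: 0.396
grip_force: 2.4
```

>>> move_arm:
  moves:
    - [[0.055,-0.083,0,0,0,0,-0.2],[0.055,-0.083,0,0,0,0,-0.2],[0.075,-0.11,0,0,0,0,-0.2],[0.075,-0.11,0,0,0,0,-0.2],[0.075,-0.11,0,0,0,0,-0.2],[0.075,-0.11,0,0,0,0,-0.2],[0.055,-0.083,0,0,0,0,-0.2],[0.03,-0.045,0,0,0,0,-0.2]]

```text
clock: 11.68
ee_pos: [0.4485, 0.2936, 0.0253]
tool_rot: [0.19, 0.46, 0.861, -0.102]
force: [-2.3, 4.3, -0.2]
width: 0.4
grip_force: 2.2
```

```bash
python3 - <<'E'
from h import *
s=sense();m,w=save('wrist','w3');_,t=save('top','top4');print(s['ee_pos'],s['force'],s['clock'])
a=cv2.resize(w[240:480,160:480],(400,300));b=cv2.resize(t[220:370,100:300],(400,300),interpolation=cv2.INTER_CUBIC)
cv2.imwrite('pics/p2.png',np.hstack([a,b]))
E
```

```text
[0.4485413  0.29362491 0.0253051 ] [-2.25372104  4.28593317 -0.21404974] 11.6833
```

View pics/p2.png

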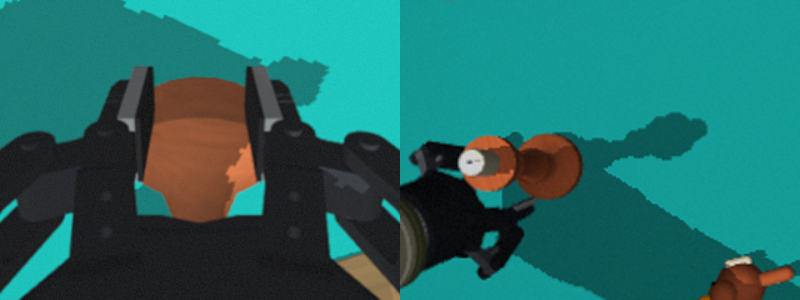

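The candlestick slid upright and is centred in the cradle; its foot is now at about (175,302) in the full top picture. The push force is about 5 N, so I keep going.

>>> move_arm:
  moves:
    - [[0.055,-0.083,0,0,0,0,-0.2],[0.08,-0.121,0,0,0,0,-0.2],[0.11,-0.167,0,0,0,0,-0.2],[0.11,-0.167,0,0,0,0,-0.2],[0.11,-0.167,0,0,0,0,-0.2],[0.11,-0.167,0,0,0,0,-0.2],[0.11,-0.167,0,0,0,0,-0.2],[0.11,-0.167,0,0,0,0,-0.2]]

```text
clock: 12.45
ee_pos: [0.4724, 0.2571, 0.0253]
tool_rot: [0.19, 0.46, 0.861, -0.102]
force: [-3.1, 5.1, 1.2]
width: 0.401
grip_force: 2.5
```

>>> move_arm:
  moves:
    - [[0.11,-0.167,0,0,0,0,-0.2],[0.11,-0.167,0,0,0,0,-0.2],[0.11,-0.167,0,0,0,0,-0.2],[0.11,-0.167,0,0,0,0,-0.2],[0.11,-0.167,0,0,0,0,-0.2],[0.11,-0.167,0,0,0,0,-0.2],[0.11,-0.167,0,0,0,0,-0.2],[0.11,-0.167,0,0,0,0,-0.2]]

```text
clock: 13.12
ee_pos: [0.4988, 0.2171, 0.0253]
tool_rot: [0.19, 0.46, 0.861, -0.102]
force: [-3.3, 5.3, 0.1]
width: 0.402
grip_force: 2.6
```

>>> move_arm:
  moves:
    - [[0.11,-0.167,0,0,0,0,-0.2],[0.11,-0.167,0,0,0,0,-0.2],[0.11,-0.167,0,0,0,0,-0.2],[0.11,-0.167,0,0,0,0,-0.2],[0.11,-0.167,0,0,0,0,-0.2],[0.11,-0.167,0,0,0,0,-0.2],[0.11,-0.167,0,0,0,0,-0.2],[0.11,-0.167,0,0,0,0,-0.2]]

```text
clock: 13.78
ee_pos: [0.5252, 0.177, 0.0252]
tool_rot: [0.19, 0.46, 0.861, -0.102]
force: [-3.3, 5.4, 1.3]
width: 0.396
grip_force: 2.7
```

>>> move_arm:
  moves:
    - [[0.11,-0.167,0,0,0,0,-0.2],[0.11,-0.167,0,0,0,0,-0.2],[0.11,-0.167,0,0,0,0,-0.2],[0.11,-0.167,0,0,0,0,-0.2],[0.11,-0.167,0,0,0,0,-0.2],[0.08,-0.121,0,0,0,0,-0.2],[0.055,-0.083,0,0,0,0,-0.2],[0.03,-0.045,0,0,0,0,-0.2]]

```text
clock: 14.45
ee_pos: [0.5467, 0.144, 0.0252]
tool_rot: [0.19, 0.46, 0.861, -0.102]
force: [-3.1, 5.2, 0.5]
width: 0.399
grip_force: 2.7
```

```bash
python3 - <<'E'
from h import *
s=sense();m,w=save('wrist','w4');_,t=save('top','top5');print(s['ee_pos'],s['force'],s['clock'])
a=cv2.resize(w[240:480,160:480],(400,300));b=cv2.resize(t[160:310,150:350],(400,300),interpolation=cv2.INTER_CUBIC)
cv2.imwrite('pics/p3.png',np.hstack([a,b]))
E
```

```text
[0.54668141 0.14402353 0.02519825] [-3.14199725  5.23701014  0.50551397] 14.45
```

View pics/p3.png

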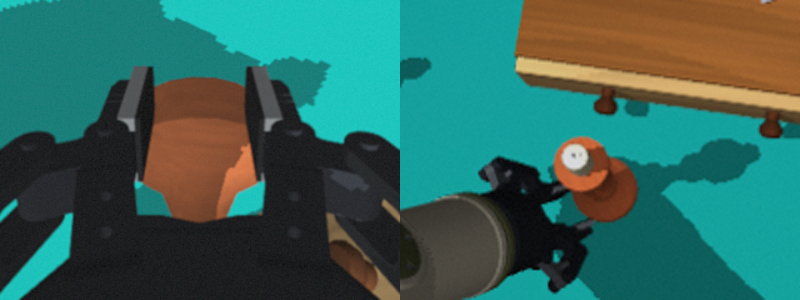

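The candlestick is upright in the cradle with its foot at top crop (605,190) and candle top at (575,157). The knobs at (606,100) and (770,125) are clear ahead.

```bash
python3 - <<'E'
from h import *
m=camera_model('top')
print(ground(m,[252.5,255],.012),ground(m,[237.5,238.5],.268), 'TCP+45d',np.array([.5467,.144])+.045*np.array([.552,-.834]))
def foot(f):
    im=cv2.cvtColor(cv2.imread(f),cv2.COLOR_BGR2HSV); return im
E
```

```text
[[0.56799344 0.10819502 0.012     ]] [[0.568458   0.10821077 0.268     ]] TCP+45d [0.57154 0.10647]
```

Foot and candle agree: centre (0.568, 0.108), 96 mm left to the target. I push 84 mm, then slow down.

>>> move_arm:
  moves:
    - [[0.055,-0.083,0,0,0,0,-0.2],[0.09,-0.133,0,0,0,0,-0.2],[0.112,-0.166,0,0,0,0,-0.2],[0.112,-0.166,0,0,0,0,-0.2],[0.112,-0.166,0,0,0,0,-0.2],[0.112,-0.166,0,0,0,0,-0.2],[0.112,-0.166,0,0,0,0,-0.2],[0.112,-0.166,0,0,0,0,-0.2]]

```text
clock: 15.22
ee_pos: [0.5711, 0.1082, 0.0251]
tool_rot: [0.19, 0.46, 0.861, -0.102]
force: [-3.8, 5.5, 2.1]
width: 0.4
grip_force: 3.0
```

>>> move_arm:
  moves:
    - [[0.112,-0.166,0,0,0,0,-0.2],[0.112,-0.166,0,0,0,0,-0.2],[0.112,-0.166,0,0,0,0,-0.2],[0.112,-0.166,0,0,0,0,-0.2],[0.09,-0.133,0,0,0,0,-0.2],[0.055,-0.083,0,0,0,0,-0.2],[0.03,-0.045,0,0,0,0,-0.2],[0,0,0,0,0,0,-0.2]]

```text
clock: 15.88
ee_pos: [0.5899, 0.0797, 0.0252]
tool_rot: [0.19, 0.46, 0.861, -0.102]
force: [-2.2, 3.2, 1.1]
width: 0.402
grip_force: 2.0
```

```bash
python3 - <<'E'
from h import *
m=camera_model('top');s=sense();m,t=save('top','top6');print(s['ee_pos'],s['force'],s['clock'])
d=np.array([.559,-.829]);C=s['ee_pos'][:2]+.042*d
ex=np.array([.9931,-.1176]);ey=np.array([.1176,.9931]);F=np.array([.6537,.0245])
print('C',C,'gap',-(C-F)@ex-.032,'lat',(C-F)@ey)
# candle tip: bright whitish blob near predicted position
p=proj(m,[*C,.268])[0].astype(int);print(p);c=t[p[1]-15:p[1]+15,p[0]-15:p[0]+15].astype(int)
k=(c.min(2)>130)&(c.max(2)-c.min(2)<45);v,u=np.nonzero(k);print(k.sum());print(ground(m,[u.mean()+p[0]-15,v.mean()+p[1]-15],.268))
E
```

```text
[0.5898729  0.07973191 0.0251641 ] [-2.15407439  3.17643401  1.09722159] 15.8833
C [0.6133509  0.04491391] gap 0.010471369452844971 lat 0.015527995290057273
[280 210]
126
[[0.61187737 0.04520903 0.268     ]]
```

>>> move_arm:
  moves:
    - [[0.032,-0.058,0,0,0,0,-0.2],[0.032,-0.058,0,0,0,0,-0.2],[0.032,-0.058,0,0,0,0,-0.2],[0.032,-0.058,0,0,0,0,-0.2],[0.032,-0.058,0,0,0,0,-0.2],[0.032,-0.058,0,0,0,0,-0.2],[0.032,-0.058,0,0,0,0,-0.2],[0.02,-0.03,0,0,0,0,-0.2]]

```text
clock: 16.6
ee_pos: [0.5972, 0.0672, 0.0251]
tool_rot: [0.19, 0.46, 0.861, -0.102]
force: [-2.4, 5.5, 2.0]
width: 0.403
grip_force: 2.9
```

```bash
cat > chk.py <<'E'
from h import *
m=camera_model('top');s=sense();m,t=save('top','top_%d'%(s['clock']*100));print(s['ee_pos'],s['force'],s['clock'])
d=np.array([.559,-.829]);C=s['ee_pos'][:2]+.042*d
ex=np.array([.9931,-.1176]);ey=np.array([.1176,.9931]);F=np.array([.6537,.0245])
C2=C.copy()
for i in range(2):
    p=proj(m,[*C2,.268])[0].astype(int);c=t[p[1]-15:p[1]+15,p[0]-15:p[0]+15].astype(int)
    k=(c.min(2)>130)&(c.max(2)-c.min(2)<45);v,u=np.nonzero(k);C2=ground(m,[u.mean()+p[0]-15,v.mean()+p[1]-15],.268)[0,:2]
for c in(C,C2):print('C',c,'gap',-(c-F)@ex-.032,'lat',(c-F)@ey)
E
python3 chk.py
```

```text
[0.59721914 0.06719678 0.02514235] [-2.4207698   5.53354865  1.98313862] 16.6
C [0.62069714 0.03237878] gap 0.0017016844633402223 lat 0.003943276890003458
C [0.61923132 0.0328762 ] gap 0.003215890286627339 lat 0.004264891319289313
```

>>> move_arm:
  moves:
    - [[0.017,-0.036,0,0,0,0,-0.2],[0.017,-0.036,0,0,0,0,-0.2],[0.017,-0.036,0,0,0,0,-0.2],[0.017,-0.036,0,0,0,0,-0.2],[0,0,0,0,0,0,-0.2],[0,0,0,0,0,0,-0.2],[0,0,0,0,0,0,-0.2],[0,0,0,0,0,0,-0.2]]

```text
clock: 17.32
ee_pos: [0.5989, 0.0642, 0.025]
tool_rot: [0.19, 0.46, 0.862, -0.102]
force: [-5.8, 8.5, 3.8]
width: 0.401
grip_force: 4.8
```

```bash
python3 chk.py
```

```text
[0.59890282 0.06416913 0.0250267 ] [-5.8259784   8.54268097  3.81163183] 17.3167
C [0.62238082 0.02935113] gap -0.0003264311656338559 lat 0.0011345186206914058
C [0.62078355 0.0300779 ] gap 0.0013452874722536187 lat 0.0016684345648648178
```

The force rose to about 10 N from 6 N while the estimated gap went to 0-1 mm, so the foot has met the front, 1-2 mm off the middle. I back straight off and rise.

>>> move_arm:
  moves:
    - [[-0.055,0.083,0,0,0,0,-0.2],[-0.11,0.167,0,0,0,0,-0.2],[-0.2,0.3,0,0,0,0,-0.2],[-0.33,0.5,0,0,0,0,-0.2],[-0.4,0.6,0.1,0,0,0,-0.2],[-0.4,0.6,0.3,0,0,0,-0.2],[-0.4,0.6,0.5,0,0,0,-0.2],[-0.4,0.6,0.5,0,0,0,-0.2]]

```text
clock: 18.03
ee_pos: [0.5292, 0.1659, 0.0673]
tool_rot: [0.19, 0.46, 0.861, -0.104]
force: [0.3, 0.1, -0.7]
width: 0.403
grip_force: 0.0
```

>>> move_arm:
  moves:
    - [[-0.4,0.7,0.7,0,0,0,-0.2],[-0.4,0.7,0.7,0,0,0,-0.2],[-0.4,0.7,0.7,0,0,0,-0.2],[-0.4,0.7,0.7,0,0,0,-0.2],[-0.2,0.4,0.7,0,0,0,-0.2],[0,0,0.5,0,0,0,-0.2],[0,0,0,0,0,0,-0.2],[0,0,0,0,0,0,-0.2]]

```text
clock: 18.7
ee_pos: [0.4766, 0.2617, 0.1877]
tool_rot: [0.191, 0.461, 0.861, -0.102]
force: [0.9, -0.0, -0.7]
width: 0.399
grip_force: 0.0
```

```bash
python3 - <<'E'
from h import *
_,t=save('top','topf');_,s=save('scene','scf');print(sense()['ee_pos'],sense()['clock'])
b=cv2.resize(t[140:290,190:390],(800,600),interpolation=cv2.INTER_CUBIC)[:,:]
b=cv2.resize(t[160:280,200:360],(400,300),interpolation=cv2.INTER_CUBIC)
cv2.imwrite('pics/p4.png',np.hstack([b,cv2.resize(s[60:420,100:580],(400,300))]))
E
```

```text
[0.47622406 0.26063905 0.18626959] 18.8
```

View pics/p4.png

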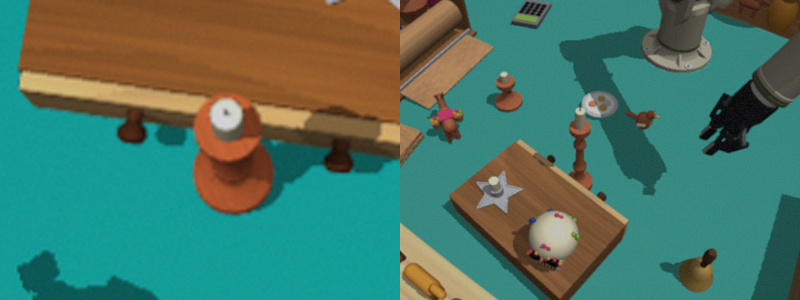

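The final view shows the drawer shut and the candlestick upright at its front. The foot is at crop (232,172), between the knobs at (131,125) and (339,153). Bell, bird, dish, skull, star, donkey and short candlestick look in place. One numeric check before handing in.

```bash
python3 - <<'E'
from h import *
m=camera_model('top');ex=np.array([.9931,-.1176]);ey=np.array([.1176,.9931]);F=np.array([.6537,.0245])
for uv,z in(([200+232/2.5,160+171/2.5],.012),([200+225/2.5,160+106/2.5],.268)):
    c=ground(m,uv,z)[0,:2];print(c,'gap',-(c-F)@ex-.032,'lat',(c-F)@ey)
k=ground(m,[[200+131/2.5,160+135/2.5],[200+339/2.5,160+163/2.5]],.049)[:,:2];print('knob lat',(k-F)@ey,'out',-(k-F)@ex)
a,b=cv2.imread('pics/top2.png'),cv2.imread('pics/topf.png')
D=cv2.absdiff(a,b).max(2);print('till strip diff',[int(D[y0:y1,x0:x1].mean()) for x0,x1,y0,y1 in((205,235,180,205),(360,390,200,225))])
E
```

```text
[0.62247634 0.03021092] gap -0.0003201742709951147 lat 0.0019996110591687013
[0.62572426 0.03008763] gap -0.003560191335002034 lat 0.0022591271855227474
knob lat [ 0.08124446 -0.07981275] out [0.01996815 0.01935216]
till strip diff [2, 2]
```

Gap is about 0, about 2 mm off the middle, and the drawer has not moved since it was shut.

```bash
python3 -c "
from bench import *
print(hand_in())"
```

```text
the job is handed in; nothing more can be done
None
```

The job is handed in: the drawer is pushed fully home and the tall candlestick stands upright against its front, about 2 mm off the midpoint between the knobs, with the other pieces looking unmoved.

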